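# Pack the flow-cell press with spacers and hold it clamped

### The arm

A 7-joint arm with a two-finger parallel gripper is mounted at the origin on the work surface. World frame = base frame: x ahead of the robot, y to its left, z up, the work surface at z = 0. Lengths are in m, angles in rad, forces in N, time in s.
With the tool pointing down it reaches from about 0.4 to 0.85 m from the base axis. Payload 10.4 kg.
Tool frame: the origin (TCP) lies on the centre line of the jaws, within the pads' length; the fingertips stand 8 mm ahead of it and the grasp point (between the pads) lies 11 mm behind it; z points along the fingers, y is the direction in which the jaws open and shut (so a half turn about z gives the same grasp; the last joint's range is limited). The gripper opens to 85 mm and grips with 20 to 120 N. Pads are 22 mm wide; open, the fingers measure 114 mm over their backs; the gripper's body (76 mm by 85 mm) begins 54 mm behind the grasp point. The pads swing forward as they close: fully open they stand 13 mm farther back than shut.
Start: joints at [-1.238, 0.332, -0.065, 1.46, 0.022, 1.35, -0.088], TCP at [0.218, 0.586, 0.239] pointing down, gripper open.
Joint ranges: [-2.6, 2.6], [-0.5, 2.12], [-1.47, 1.34], [0.16, 2.42], [-1.27, 4.41], [0.06, 2.06], [-2.6, 2.6]. Speed limits (rad/s): [2.22, 2.22, 2.79, 2.79, 3.14, 3.14, 3.14].

### API

Orientations are given as a unit quaternion [x, y, z, w].
In Python, from workcell import manip gives the robot as it stands.
- The arm moves only by the tool arm_command, never from a script. Its argument "targets" is text: rows parted by semicolons, each of 6 numbers parted by spaces: the shift along the tool's x, y, z in mm, then the turn, a rotation vector about the tool's x, y, z in rad. A call has 1 to 5 rows; each row shifts and turns the commanded pose from where the row before left it, along the tool's axes as they then stand; what a row does not reach is not made up. A row lasts 1/8 s, in which the tool goes at most 62.5 mm and 10.7 degrees, less where a joint would pass 70% of its speed; a pose out of reach is approached as far as the arm can. A call is refused whole if a number of a shift passes 62.5 or a number of a turn 0.188, either way. A call with a gripper value outside its range is refused whole. "grip" is the finger opening in mm, from 0 to 85.4, set as the call begins (left out, the last holds). The fingers move at their own pace and stop on an object; "squeeze" is the grip in N (left out, the last holds). Time passes only in rows, so rows that do not move let the fingers close. It gives the time, the measured TCP pose, the force and the opening at its end, in the units of the state.
- manip.get_obs(): the state, without advancing time (a new reading comes with each control period).
- manip.camera(name): name is "scene" or "top" or "wrist"; returns a dict with "frame" (384x512x3 uint8, red, green, blue), "vertical_fov" (degrees; the focal length in pixels is half the picture's height over the tangent of half this angle, whatever the lens; pixels are square), "cx", "cy" (the principal point, pixels), "distortion" ([k1, k2, p1, p2, k3] as OpenCV has them; the pictures are not rectified), "rvec" (rotation vector, rad) and "tvec" (3), from world to camera coordinates, as OpenCV has them. Camera axes: x right, y down, z forward; pixel columns grow to the right and rows downward; lengths in m; the calibration is good to about 2 mm. A picture is of the moment at which its call begins. There is no depth.
- manip.hand_in(): hands the job in, once; it reports no verdict.
Trained networks look in a picture, given as the dict that the camera call returned (one of the last four; its "shot" number tells which), for a name from the list of things; names that differ only in an ending like _2 or _b are one class to them, and where a whole thing is asked for, a point or a joint stands for the part that bears it (a point fixed in the world has none). Each returns a list of dicts, best first, with "p" (0 to 1); they miss things now and then, are a little off and sometimes report something else, mostly with a low value. They report only what shows in the picture. A call takes as long as a camera call. They do not tell look-alikes from the thing itself.
- manip.search_frame(picture, name): "xyz" ([x, y, z] in m, in the coordinates of the camera as it stood for that picture, good to about 4 mm: the middle of the surface that is visible of it).
The state is a dict: "clock": time; "joint_pos": joint angles; "joint_velocities": joint speeds; "tau": joint torques, N m; "position": TCP position; "ee_rot": TCP orientation; "ft_force": force on the tool from outside, world axes, zero at the start; "torque": the same for the moment, N m; "grip_width": opening from 0.0 (shut) to 1.0 (fully open).
Only numpy, scipy, OpenCV 4.12 (cv2) and the standard library are available. Lean on these libraries where they do the work, as an engineer would, in place of code of your own. Each camera call takes 0.05 s, during which the arm holds its last target.

### The job

Pack the gap between the flow cell and the pusher of the press with the grey spacer blocks, standing upright side by side in the channel, using no more than it takes for the pusher's sprung nose to bear on the stack before the pusher runs into its end stop. Finish while holding: keep pushing on the pusher's paddle so that the stack stays squeezed against the cell, without ramming the cell. Leave the unused spacers and everything else on the bench where they stand.

Things in the scene. Friction and masses are not known exactly. Their poses are not given: they have to be found in the camera images.
- press: cell press, fixed to the bench: an aluminium bed 270 x 100 x 12 mm. Origin on the bench, under the working channel; its x axis is the pushing direction (from the pusher towards the flow cell), y across, z up. The bed reaches from x = -155 to +115 mm. Channel floor 12 mm above the bench; two side guides run along x from -75 to +115 mm, 52 mm apart inside, 6 mm thick, tops 8 mm above the floor. The bed behind the paddle is bare
- pusher (a joint): slide of the pusher along the press's x, m: 0 = drawn back, where a light spring returns it when let go (1.2 N at 0, 3 N at full stroke), 0.060 = forward end stop. The pusher is a steel carriage with an upright paddle at its back and, in front, a sprung black nose plate 36 mm wide, 45 mm tall standing at the channel floor
- paddle (a point): middle of the back face of the pusher's upright steel paddle (34 mm wide, 12 mm thick, upper edge 88 mm above the bench); this point is 72 mm above the bench and 46 mm behind the nose face while the nose is out; axes as the press. Push here, towards the press's +x
- nose_face (a point): centre of the flat front face of the pusher's nose plate, which bears on the stack; it lies at press x = -65 mm + pusher joint (so -5 mm at the end stop) while the nose is out. The nose is sprung: once it meets a stack it gives way backwards by up to 8 mm under 3.2 N (just starting) to 9.6 N (fully in, then it is rigid). Axes as the press
- cell_face (a point): centre of the flat face of the flow cell that looks at the pusher; the cell is a fixed clear block with steel end plates, 50 mm long, 36 mm wide, 45 mm tall, with two fittings on top reaching 68 mm above the bench. It stands in the channel at a place that differs each time: with the pusher on its end stop and the nose out, 19 to 45 mm remain between nose face and cell face. Axes as the press
- spacer0_mid (a point): centre of a grey plastic spacer block, 16 mm thick (its x), 44 mm wide (its y), 50 mm tall (its z), 60 to 100 g, standing on the bench; its centre is 25 mm up. In the channel the thickness lies along the press's x. Hold it across the 44 mm width, near the top, so that the fingertips stay above the side guides; spacers stand by themselves and slide along the channel when pushed
- spacer1_mid (a point): centre of a grey plastic spacer block, 16 mm thick (its x), 44 mm wide (its y), 50 mm tall (its z), 60 to 100 g, standing on the bench; its centre is 25 mm up. In the channel the thickness lies along the press's x. Hold it across the 44 mm width, near the top, so that the fingertips stay above the side guides; spacers stand by themselves and slide along the channel when pushed
- spacer2_mid (a point): centre of a grey plastic spacer block, 16 mm thick (its x), 44 mm wide (its y), 50 mm tall (its z), 60 to 100 g, standing on the bench; its centre is 25 mm up. In the channel the thickness lies along the press's x. Hold it across the 44 mm width, near the top, so that the fingertips stay above the side guides; spacers stand by themselves and slide along the channel when pushed
- spacer3_mid (a point): centre of a grey plastic spacer block, 16 mm thick (its x), 44 mm wide (its y), 50 mm tall (its z), 60 to 100 g, standing on the bench; its centre is 25 mm up. In the channel the thickness lies along the press's x. Hold it across the 44 mm width, near the top, so that the fingertips stay above the side guides; spacers stand by themselves and slide along the channel when pushed
- beaker: bystander: empty glass beaker, 48 mm across, 65 mm tall, origin under its centre
- jar: bystander: amber jar, 44 mm across, 55 mm tall, origin under its centre
- reagent: bystander: amber reagent bottle, 64 mm across, 140 mm tall, origin under its centre
- dish: bystander: white ceramic dish, 90 mm across, 18 mm tall, origin under its centre
- dropper: bystander: white dropper bottle, 32 mm across, 70 mm tall, origin under its centre
- mass200: bystander: brass balance weight, 36 mm across, 46 mm tall, origin under its centre
- spatula: bystander: steel lab spatula lying flat, 160 mm long (its x), origin under its middle
There are look-alikes about, which are no part of the job. Leave any blue or green look-alike of the part that bears spacer0_mid alone.

How it is judged:
At the end, for the whole second after the job is handed in: Fingers push the pusher (over 2 N), it presses a spacer (over 1.5 N) and a spacer presses the cell (over 0.5 N); the nose is within 19 mm of its foremost place. Each spacer stands upright and square (0.15 rad) in the channel within 12 mm of its centre line, or within 30 mm of its start (x of nose_face in the frame of press above -0.024 m and contact force between the fingers and pusher above 2 N and (contact force between pusher and spacer0 above 1.5 N or contact force between pusher and spacer1 above 1.5 N or contact force between pusher and spacer2 above 1.5 N or contact force between pusher and spacer3 above 1.5 N) and (contact force between cell and spacer0 above 0.5 N or contact force between cell and spacer1 above 0.5 N or contact force between cell and spacer2 above 0.5 N or contact force between cell and spacer3 above 0.5 N) and ((x of spacer0_mid in the frame of press above -0.075 m and x of spacer0_mid in the frame of cell_face below 0 m and y of spacer0_mid in the frame of press between -0.012 and 0.012 m and z of spacer0_mid in the frame of press between 0.031 and 0.043 m and angle between the z axis of spacer0_mid and the z axis of press, either way round below 0.12 rad and angle between the x axis of spacer0_mid and the x axis of press, either way round below 0.15 rad) or distance of spacer0_mid from where it was at the start of the episode below 0.03 m) and ((x of spacer1_mid in the frame of press above -0.075 m and x of spacer1_mid in the frame of cell_face below 0 m and y of spacer1_mid in the frame of press between -0.012 and 0.012 m and z of spacer1_mid in the frame of press between 0.031 and 0.043 m and angle between the z axis of spacer1_mid and the z axis of press, either way round below 0.12 rad and angle between the x axis of spacer1_mid and the x axis of press, either way round below 0.15 rad) or distance of spacer1_mid from where it was at the start of the episode below 0.03 m) and ((x of spacer2_mid in the frame of press above -0.075 m and x of spacer2_mid in the frame of cell_face below 0 m and y of spacer2_mid in the frame of press between -0.012 and 0.012 m and z of spacer2_mid in the frame of press between 0.031 and 0.043 m and angle between the z axis of spacer2_mid and the z axis of press, either way round below 0.12 rad and angle between the x axis of spacer2_mid and the x axis of press, either way round below 0.15 rad) or distance of spacer2_mid from where it was at the start of the episode below 0.03 m) and ((x of spacer3_mid in the frame of press above -0.075 m and x of spacer3_mid in the frame of cell_face below 0 m and y of spacer3_mid in the frame of press between -0.012 and 0.012 m and z of spacer3_mid in the frame of press between 0.031 and 0.043 m and angle between the z axis of spacer3_mid and the z axis of press, either way round below 0.12 rad and angle between the x axis of spacer3_mid and the x axis of press, either way round below 0.15 rad) or distance of spacer3_mid from where it was at the start of the episode below 0.03 m)); the arm keeps its last pose, push and grip.
It fails at once if the flow cell is rammed (over 60 N) (contact force between cell and anything else above 60 N).
It fails at once if a bystander is shifted by more than 30 mm or tipped (distance of any of beaker, jar, reagent, dish, dropper, mass200, spatula from where it was at the start of the episode above 0.03 m or angle between any of beaker, jar, reagent, dish, dropper, mass200, spatula's own z axis and vertical above 0.6 rad).
It also fails if it takes over 72 s, if anything falls off the work surface, if the arm or the gripper's body presses on something with over 40 N, if the wrist force passes 120 N, or if a joint passes its speed limit or range.

## Working session

There is one attempt and no reset: what is moved stays moved. The work goes in short steps, Python scripts to look and compute and a tool call to move; the robot and the scene stay as the last step left them, time stands still between calls to the robot, and variables do not carry over. Pictures are saved under pics/ and viewed, and the job is handed in when it is done.

Besides the shell and the picture viewer there is one more tool, called after "Call:" in YAML: its name, and indented under it one key for each argument. arm_command: Moves the arm, as the interface text tells. Its arguments: {"type":"object","properties":{"targets":{"type":"string"},"grip":{"type":"number"},"squeeze":{"type":"number"}},"required":["targets"]}

```bash
ls; mkdir -p pics; cat > h.py <<'E'
import numpy as np, cv2
from workcell import manip
from scipy.spatial.transform import Rotation as R
def K(c):
    f=c["frame"].shape[0]/2/np.tan(np.radians(c["vertical_fov"])/2)
    return np.array([[f,0,c["cx"]],[0,f,c["cy"]],[0,0,1.]])
def c2w(c,p):
    Rm=cv2.Rodrigues(np.array(c["rvec"],float))[0]
    return Rm.T@(np.array(p)-np.array(c["tvec"]).ravel())
def px2w(c,px,z):
    u=cv2.undistortPoints(np.array(px,float).reshape(-1,1,2),K(c),np.array(c["distortion"],float)).reshape(-1,2)
    Rm=cv2.Rodrigues(np.array(c["rvec"],float))[0]
    o=-Rm.T@np.array(c["tvec"]).ravel()
    d=np.c_[u,np.ones(len(u))]@Rm
    return o+d*((z-o[2])/d[:,2])[:,None]
def w2px(c,p):
    return cv2.projectPoints(np.array(p,float).reshape(-1,1,3),np.array(c["rvec"],float),np.array(c["tvec"],float),K(c),np.array(c["distortion"],float))[0].reshape(-1,2)
def save(c,n,box=None,s=1):
    f=c["frame"]
    if box: f=f[box[1]:box[3],box[0]:box[2]]
    f=cv2.resize(f,None,fx=s,fy=s,interpolation=cv2.INTER_CUBIC)
    cv2.imwrite("pics/"+n+".png",f[:,:,::-1])
E
python3 - <<'E'
from h import *
o=manip.get_obs(); print(o["clock"],o["position"],o["ee_rot"],o["grip_width"])
for n in ["top","scene","wrist"]:
    c=manip.camera(n); save(c,n+"0",s=1.5)
    print(n,c2w(c,[0,0,0]),c["vertical_fov"])
    for k in ["press","pusher","paddle","nose_face","cell_face","spacer0_mid","beaker","jar","reagent","dish","dropper","mass200","spatula"]:
        print(k,[(round(d["p"],2),c2w(c,d["xyz"]).round(3).tolist()) for d in manip.search_frame(c,k)][:8])
print(manip.get_obs()["clock"])
E
```

```text
pics
0.0 [0.21756202 0.58553882 0.23854116] [ 1.76940069e-01  9.84221389e-01 -6.77434185e-04 -9.83860966e-05] 0.9977868190119185
top [0.41181025 0.02359645 1.19768702] 51.66711486840299
press [(0.95, [0.53, 0.171, 0.009])]
pusher [(0.6, [0.475, 0.189, 0.047])]
paddle [(0.62, [0.473, 0.19, 0.048]), (0.19, [0.563, -0.25, 0.048])]
nose_face [(0.72, [0.682, -0.367, 0.001]), (0.53, [0.492, 0.181, 0.056])]
cell_face [(0.62, [0.604, 0.138, 0.054])]
spacer0_mid [(0.6, [0.458, -0.14, 0.048])]
beaker [(0.65, [0.464, -0.26, 0.032])]
jar [(0.45, [0.564, -0.124, 0.052])]
reagent [(0.75, [0.455, -0.378, 0.048]), (0.65, [0.748, -0.112, 0.096])]
dish [(0.91, [0.328, 0.325, 0.01])]
dropper [(0.58, [0.546, 0.427, 0.042]), (0.28, [0.454, -0.38, 0.05])]
mass200 [(0.54, [0.719, -0.233, 0.031])]
spatula [(0.9, [0.683, -0.368, 0.003])]
scene [ 1.16138632 -0.47146151  0.73246482] 54.197246274251384
press [(0.44, [0.771, -0.134, 0.085]), (0.28, [0.472, 0.186, 0.054])]
pusher [(0.79, [0.476, 0.185, 0.053])]
paddle [(0.79, [0.473, 0.188, 0.046]), (0.33, [0.468, -0.148, 0.032])]
nose_face [(0.72, [0.498, 0.178, 0.042])]
cell_face [(0.89, [0.62, 0.131, 0.047])]
spacer0_mid [(0.67, [0.467, -0.148, 0.035]), (0.62, [0.501, -0.06, 0.036]), (0.5, [0.385, -0.142, 0.032])]
beaker [(0.79, [0.476, -0.259, 0.045])]
jar [(0.74, [0.581, -0.138, 0.044])]
reagent []
dish [(0.81, [0.323, 0.329, 0.011])]
dropper [(0.44, [0.547, 0.425, 0.035])]
mass200 [(0.7, [0.73, -0.241, 0.028])]
spatula [(0.77, [0.683, -0.373, 0.0])]
wrist [0.14380603 0.6135743  0.37375582] 66.64859316159658
press [(0.69, [0.453, 0.215, 0.013]), (0.32, [0.46, 0.199, 0.02])]
pusher [(0.67, [0.453, 0.202, 0.023])]
paddle [(0.47, [0.456, 0.2, 0.022])]
nose_face []
cell_face []
spacer0_mid []
beaker []
jar []
reagent []
dish []
dropper []
mass200 []
spatula []
2.1
```

View pics/top0.png

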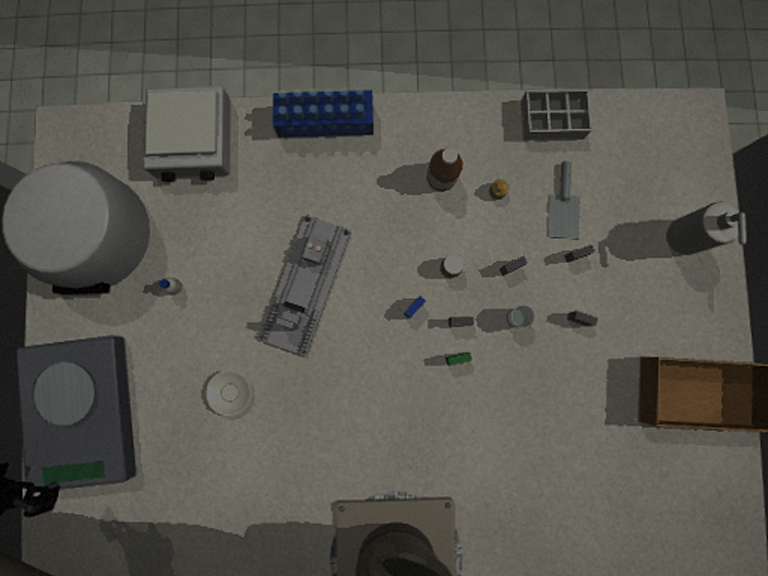

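View pics/scene0.png

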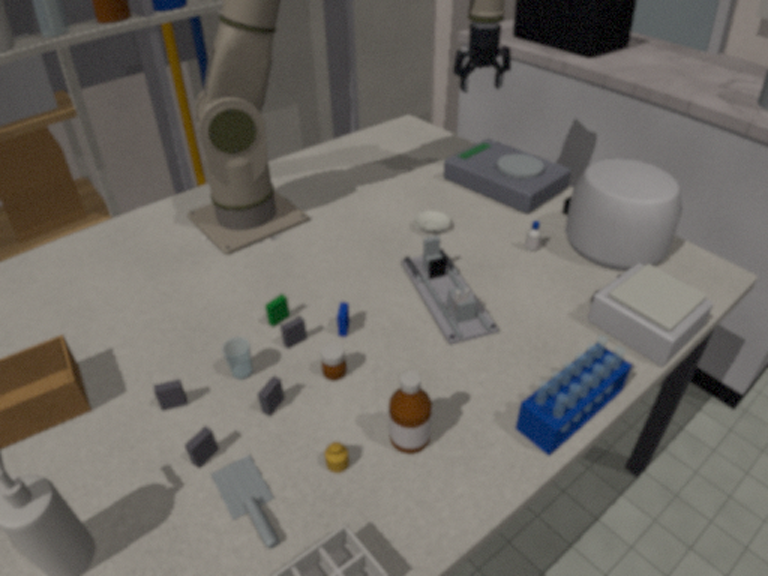

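The four grey spacers show at about (461,322), (513,266), (580,253) and (582,319) in the enlarged top view, with blue and green look-alikes at (415,307) and (458,358). The press is at about (305,285). I'll zoom in to measure.

```bash
python3 - <<'E'
from h import *
c=manip.camera("top")
import pickle; pickle.dump(c,open("top.pkl","wb"))
save(c,"top_press",(160,135,245,245),6.5/1.3)
save(c,"top_sp",(260,150,410,250),5)
def outl(cx,cy,sx,sy): pass
print(px2w(c,[[461/1.5,322/1.5],[513/1.5,266/1.5],[580/1.5,253/1.5],[582/1.5,319/1.5]],0.05).round(3))
E
```

```text
[[ 0.455 -0.138  0.05 ]
 [ 0.561 -0.245  0.05 ]
 [ 0.583 -0.38   0.05 ]
 [ 0.453 -0.375  0.05 ]]
```

View pics/top_press.png

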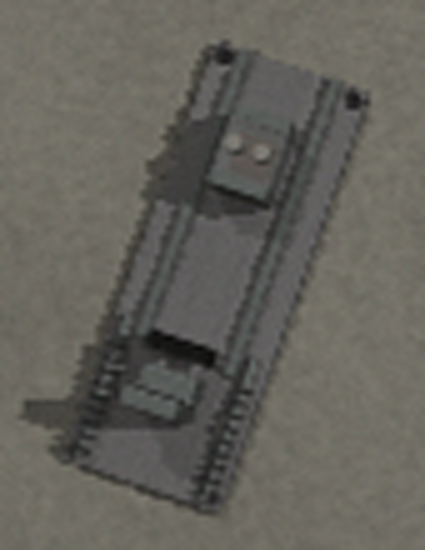

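View pics/top_sp.png

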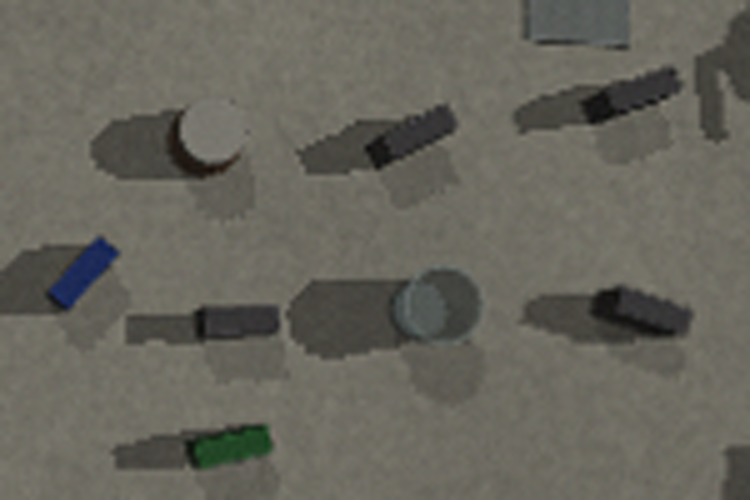

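```bash
python3 - <<'E'
from h import *
import pickle; c=pickle.load(open("top.pkl","rb"))
cr=lambda p,o,s=5:(np.array(p,float)+0.5)/s-0.5+np.array(o)
B=px2w(c,cr([(215,42),(370,96),(212,512),(64,455)],(160,135)),0.012)[:,:2]
M=np.array([[.115,.05],[.115,-.05],[-.155,-.05],[-.155,.05]])
# rigid fit
mb,mm=B.mean(0),M.mean(0); H=(M-mm).T@(B-mb); a=np.arctan2(H[0,1]-H[1,0],H[0,0]+H[1,1])
Rz=np.array([[np.cos(a),-np.sin(a)],[np.sin(a),np.cos(a)]]); t=mb-Rz@mm
print("press",t,a,np.degrees(a)); print("res mm",((B-(M@Rz.T+t))@Rz*1000).round(1).tolist())
def toP(p): return ((p[:,:2]-t)@Rz*1000).round(1)
print("cell face",toP(px2w(c,cr([(208,186),(268,208)],(160,135)),0.057)).tolist())
print("nose",toP(px2w(c,cr([(157,330),(219,353)],(160,135)),0.057)).tolist())
print("paddle back",toP(px2w(c,cr([(122,400),(180,419)],(160,135)),0.088)).tolist())
o=(260,150)
S={'A':[(198,307),(279,305),(279,336),(200,340)],'B':[(366,146),(447,105),(457,126),(378,167)],'C':[(583,101),(671,68),(682,87),(605,122)],'D':[(618,289),(692,310),(683,336),(606,313)]}
for k,q in S.items():
    P=px2w(c,cr(q,o),0.05)[:,:2]
    d=(P[1]-P[0]+P[2]-P[3])/2
    print(k,P.mean(0).round(4),"long",np.linalg.norm(d).round(4),"deg of width dir",np.degrees(np.arctan2(d[1],d[0])).round(1))
q=[(198,323),(366+5,150),(590,105),(600,300)]
E
```

```text
press [0.56034644 0.16038407] -0.3733238463141321 -21.389880785390346
res mm [[-1.9, 0.5], [-1.6, -0.2], [0.9, 2.4], [2.5, -2.6]]
cell face [[24.0, 15.4], [23.6, -22.0]]
nose [[-64.6, 13.7], [-65.0, -24.7]]
paddle back [[-108.7, 13.0], [-107.6, -21.4]]
A [ 0.4568 -0.1384] long 0.0465 deg of width dir -89.7
B [ 0.5624 -0.2453] long 0.0538 deg of width dir -64.8
C [ 0.5832 -0.3798] long 0.0544 deg of width dir -69.7
D [ 0.4548 -0.3793] long 0.0462 deg of width dir -108.0
```

```bash
cat >> h.py <<'E'
def qyaw(y):  # tool down, tool y axis at world angle y (rad)
    x=y+np.pi/2
    return R.from_matrix(np.array([[np.cos(x),np.cos(y),0],[np.sin(x),np.sin(y),0],[0,0,-1.]]))
def plan(xyz,yawdeg,step=58):
    o=manip.get_obs(); p=np.array(o["position"]); r=R.from_quat(o["ee_rot"])
    rt=qyaw(np.radians(yawdeg)); rv=(r.inv()*rt).as_rotvec(); d=np.array(xyz)-p
    n=int(max(np.ceil(np.linalg.norm(d)*1000/step),np.ceil(np.linalg.norm(rv)/0.15),1))
    print("clock",o["clock"],"at",p.round(4),"F",np.array(o["ft_force"]).round(1),"g",round(o["grip_width"],3),"n",n,"rv/row",(rv/n).round(4))
    rr=r
    for i in range(n):
        print("%.1f %.1f %.1f %.4f %.4f %.4f"%(*(rr.inv().apply(d/n)*1000),*(rv/n)))
        rr=rr*R.from_rotvec(rv/n)
E
python3 -c "
from h import *
plan([.53,.172,.24],68.6)"
```

```text
clock 2.15 at [0.2177 0.5859 0.2393] F [-0.3  0.  -0.4] g 0.995 n 9 rv/row [ 0.    -0.     0.002]
-48.5 -31.0 -0.1 0.0000 -0.0000 0.0020
-48.6 -30.9 -0.1 0.0000 -0.0000 0.0020
-48.7 -30.8 -0.1 0.0000 -0.0000 0.0020
-48.7 -30.7 -0.1 0.0000 -0.0000 0.0020
-48.8 -30.6 -0.1 0.0000 -0.0000 0.0020
-48.9 -30.5 -0.1 0.0000 -0.0000 0.0020
-48.9 -30.4 -0.1 0.0000 -0.0000 0.0020
-49.0 -30.3 -0.1 0.0000 -0.0000 0.0020
-49.0 -30.3 -0.1 0.0000 -0.0000 0.0020
```

Call:
arm_command:
  targets: "-48.7 -31 0 0 0 0.002;-48.7 -31 0 0 0 0.002;-48.7 -31 0 0 0 0.002;-48.7 -31 0 0 0 0.002;-48.7 -31 0 0 0 0.002"
  grip: 85

```text
clock: 2.78
position: [0.392, 0.3534, 0.2396]
ee_rot: [0.182, 0.983, 0.0, 0.0]
ft_force: [1.5, 1.3, 0.4]
grip_width: 0.995
```

Call:
arm_command:
  targets: "-49 -30 0 0 0 0.002;-49 -30 0 0 0 0.002;-49 -30 0 0 0 0.002;-49 -30 0 0 0 0.002;0 0 0 0 0 0"

```text
clock: 3.4
position: [0.5329, 0.1674, 0.2394]
ee_rot: [0.19, 0.982, -0.001, 0.001]
ft_force: [0.2, 0.5, 0.5]
grip_width: 0.993
```

```bash
python3 -c "
from h import *
c=manip.camera('wrist'); save(c,'w1',s=1.5)
import pickle; pickle.dump(c,open('w1.pkl','wb'))
o=manip.get_obs();print(o['position'],o['clock'],c2w(c,[0,0,0]))"
```

```text
[0.53149011 0.17043801 0.23929237] 3.45 [0.45961439 0.19720119 0.37372513]
```

View pics/w1.png

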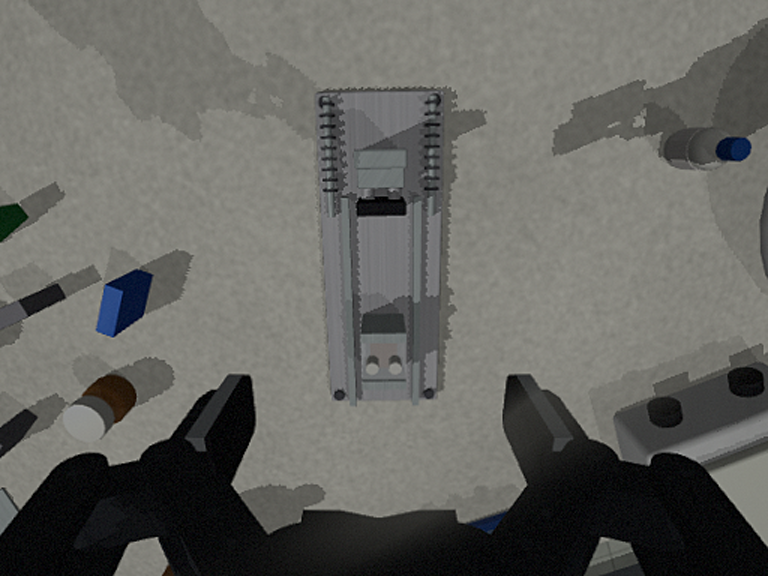

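The wrist view shows the whole press: paddle at (382,165), nose at (382,205), cell at (383,350). I'll enlarge it.

```bash
python3 -c "
from h import *
import pickle; c=pickle.load(open('w1.pkl','rb'))
save(c,'w1a',(200,50,310,160),5.4);save(c,'w1b',(200,155,310,275),5)"
```

```text
(no output)
```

View pics/w1a.png

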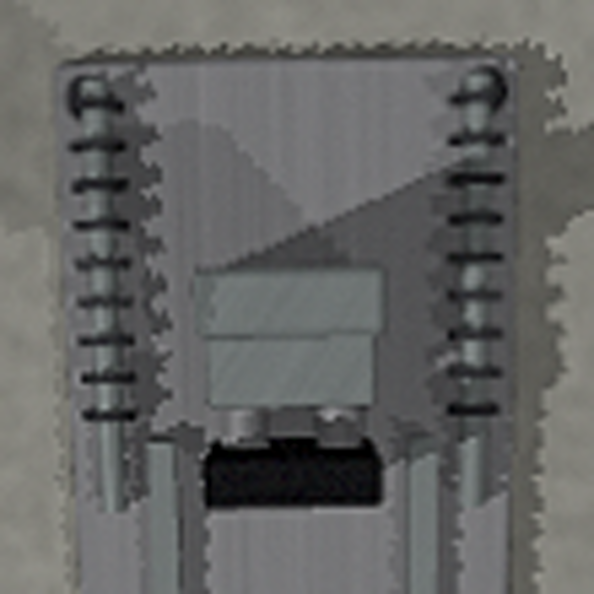

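View pics/w1b.png

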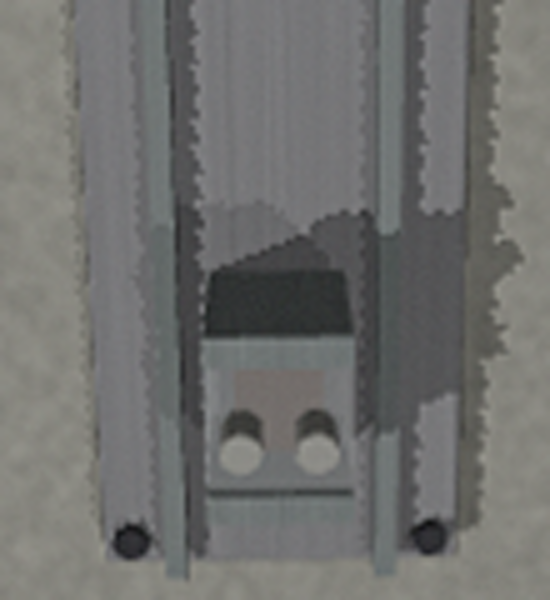

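```bash
python3 - <<'E'
from h import *
import pickle; c=pickle.load(open("w1.pkl","rb"))
A=lambda p:(np.array(p,float)+0.5)/5.4-0.5+np.array((200,50))
Bq=lambda p:(np.array(p,float)+0.5)/5-0.5+np.array((200,155))
B=px2w(c,np.r_[A([(60,62),(515,60)]),Bq([(106,557),(460,557)])],0.012)[:,:2]
# image left (u small) = ? 
M0=np.array([[-.155,-.05],[-.155,.05],[.115,-.05],[.115,.05]])
M=M0
mb,mm=B.mean(0),M.mean(0); H=(M-mm).T@(B-mb); a=np.arctan2(H[0,1]-H[1,0],H[0,0]+H[1,1])
Rz=np.array([[np.cos(a),-np.sin(a)],[np.sin(a),np.cos(a)]]); t=mb-Rz@mm
print("press",t,np.degrees(a)); print("res mm",((B-(M@Rz.T+t))@Rz*1000).round(1).tolist())
def toP(p): return ((p[:,:2]-t)@Rz*1000).round(1).tolist()
print("cell top",toP(px2w(c,Bq([(203,337),(354,337)]),0.057)))
print("cell bot",toP(px2w(c,Bq([(206,270),(347,270)]),0.012)))
print("cell back top",toP(px2w(c,Bq([(205,530),(355,530)]),0.057)))
print("nose",toP(px2w(c,A([(207,507),(382,507)]),0.057)))
print("paddle back top",toP(px2w(c,A([(197,270),(383,269)]),0.088)))
print("guide inner",toP(px2w(c,A([(183,560),(407,560)]),0.020)),toP(px2w(c,Bq([(188,540),(374,540)]),0.020)))
print("guide start",toP(px2w(c,A([(147,442),(437,436)]),0.020)))
E
```

```text
press [0.56039888 0.1603049 ] -20.89076881091636
res mm [[0.7, 1.4], [1.9, -1.9], [-2.2, 0.1], [-0.5, 0.5]]
cell top [[26.6, -18.0], [27.2, 17.4]]
cell bot [[26.5, -19.0], [27.1, 18.2]]
cell back top [[78.1, -19.1], [78.8, 17.9]]
nose [[-65.0, -17.8], [-64.5, 17.1]]
paddle back top [[-110.2, -16.7], [-109.8, 15.5]]
guide inner [[-48.3, -25.5], [-47.5, 25.0]] [[102.9, -25.9], [103.7, 25.4]]
guide start [[-74.6, -32.6], [-74.9, 31.4]]
```

```bash
python3 - <<'E'
from h import *
import pickle
from scipy.optimize import least_squares
c=pickle.load(open("w1.pkl","rb"))
A=lambda p:(np.array(p,float)+0.5)/5.4-0.5+np.array((200,50))
B=lambda p:(np.array(p,float)+0.5)/5-0.5+np.array((200,155))
ip=np.r_[A([(60,62),(515,60)]),B([(106,557),(460,557)]),A([(207,507),(382,507)]),A([(197,270),(383,269)]),A([(147,442),(437,436)]),B([(168,577),(394,575)])]
op=np.array([[-155,-50,12],[-155,50,12],[115,-50,12],[115,50,12],[-65,-18,57],[-65,18,57],[-111,-17,88],[-111,17,88],[-75,-32,20],[-75,32,20],[115,-32,20],[115,32,20]])/1000.
ci=np.r_[B([(203,337),(354,337)]),B([(206,270),(347,270)]),B([(205,530),(355,530)])]
ok,rv,tv=cv2.solvePnP(op,ip,K(c),np.array(c["distortion"]))
pr=lambda q,rv,tv: cv2.projectPoints(q,rv,tv,K(c),np.array(c["distortion"]))[0].reshape(-1,2)
print((pr(op,rv,tv)-ip).round(1).tolist())
for sl,z in ((slice(0,2),.057),(slice(2,4),.012),(slice(4,6),.057)):
    def f(x): return (pr(np.array([[x[0],-.018,z],[x[0],.018,z]]),rv,tv)-ci[sl])[:,1]
    print(z,least_squares(f,[.025],diff_step=1e-4).x*1000)
Rc=cv2.Rodrigues(np.array(c["rvec"]))[0]; Rp=Rc.T@cv2.Rodrigues(rv)[0]
print("press world",c2w(c,tv.ravel()),Rp.round(3).tolist(), np.degrees(np.arctan2(Rp[1,0],Rp[0,0])))
plan([.4568,-.1384,.10],89.7)
E
```

```text
[[-0.7, 0.9], [1.0, -0.3], [0.1, 0.6], [-0.8, -0.1], [-0.4, 0.2], [0.1, -0.3], [-0.7, -0.1], [0.7, -0.5], [0.6, 0.2], [-0.1, 0.5], [-0.1, -0.4], [0.3, -0.5]]
0.057 [27.68011545]
0.012 [27.14661148]
0.057 [79.65787215]
press world [ 0.56140212  0.15975593 -0.00389726] [[0.934, 0.357, -0.007], [-0.357, 0.934, -0.004], [0.006, 0.006, 1.0]] -20.91247889498489
clock 3.45 at [0.5315 0.1704 0.2393] F [-0.2  0.4 -0. ] g 0.996 n 6 rv/row [-0.0001  0.     -0.0621]
-7.4 -52.4 23.2 -0.0001 0.0000 -0.0621
-4.1 -52.8 23.2 -0.0001 0.0000 -0.0621
-0.9 -52.9 23.2 -0.0001 0.0000 -0.0621
2.4 -52.9 23.2 -0.0001 0.0000 -0.0621
5.7 -52.6 23.2 -0.0001 0.0000 -0.0621
9.0 -52.2 23.2 -0.0001 0.0000 -0.0621
```

Call:
arm_command:
  targets: "-7.4 -52.4 23.2 0 0 -0.062;-4 -53 23.2 0 0 -0.062;-1 -53 23.2 0 0 -0.062;2.4 -53 23.2 0 0 -0.062;5.7 -52.6 23.2 0 0 -0.062"

```text
clock: 4.08
position: [0.4689, -0.0852, 0.1229]
ee_rot: [0.03, 1.0, 0.0, 0.0]
ft_force: [0.3, -1.0, -0.2]
grip_width: 0.995
```

Call:
arm_command:
  targets: "9 -52 0 0 0 -0.062;0 0 0 0 0 0"

```text
clock: 4.32
position: [0.4559, -0.1391, 0.1233]
ee_rot: [0.003, 1.0, -0.0, -0.0]
ft_force: [0.2, 0.6, -0.5]
grip_width: 0.995
```

```bash
python3 - <<'E'
from h import *
c=manip.camera('wrist'); save(c,'w2',s=1.5)
import pickle; pickle.dump(c,open('w2.pkl','wb'))
o=manip.get_obs();print(o['position'],o['clock'],c2w(c,[0,0,0]))
E
```

```text
[ 0.4567885  -0.13680416  0.12340374] 4.375 [ 0.37712404 -0.13826394  0.25774725]
```

View pics/w2.png

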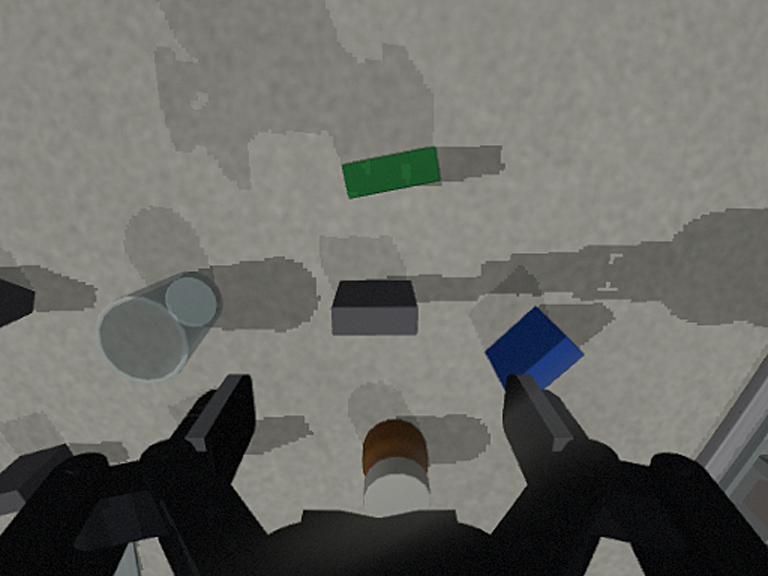

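Spacer A's top face spans (332,307)–(417,334). The blue look-alike at (535,345) is close to the right finger, so I'll check that clearance.

```bash
python3 - <<'E'
from h import *
import pickle; c=pickle.load(open("w2.pkl","rb"))
P=px2w(c,np.array([(332,307),(417,307),(417,334),(332,334)])/1.5,0.05); print(P.round(4).tolist(),P.mean(0))
print("blue top?",px2w(c,np.array([(537,307),(486,352),(583,355),(537,390)])/1.5,0.05).round(3).tolist())
t=pickle.load(open("top.pkl","rb"))
print("blue top cam",px2w(t,(np.array([(98,237),(50,292),(118,253),(67,308)])/5+[260,150]),0.05).round(3).tolist())
m=P.mean(0); plan([m[0],m[1],.029],90)
E
```

```text
[[0.4505, -0.1619, 0.05], [0.4507, -0.1191, 0.05], [0.4655, -0.1188, 0.05], [0.4652, -0.1625, 0.05]] [ 0.45798988 -0.14058895  0.05      ]
blue top? [[0.451, -0.058, 0.05], [0.476, -0.082, 0.05], [0.478, -0.03, 0.05], [0.499, -0.053, 0.05]]
blue top cam [[0.507, -0.06, 0.05], [0.476, -0.031, 0.05], [0.498, -0.071, 0.05], [0.467, -0.04, 0.05]]
clock 4.375 at [ 0.4568 -0.1368  0.1234] F [-0.1  0.4 -0.6] g 0.996 n 2 rv/row [ 0.0003  0.0002 -0.0018]
-0.6 -1.9 47.2 0.0003 0.0002 -0.0018
-0.6 -1.9 47.2 0.0003 0.0002 -0.0018
```

Call:
arm_command:
  targets: "1 -2 30 0 0 -0.002;0 -2 30 0 0 -0.002;0 0 34 0 0 0;0 0 0 0 0 0"
  grip: 64

```text
clock: 4.88
position: [0.4549, -0.1384, 0.0277]
ee_rot: [-0.002, 1.0, 0.0, -0.002]
ft_force: [0.3, -0.5, 0.8]
grip_width: 0.754
```

Call:
arm_command:
  targets: "0 0 0 0 0 0;0 0 0 0 0 0;0 0 0 0 0 0;0 0 0 0 0 0"
  grip: 30
  squeeze: 40

```text
clock: 5.38
position: [0.4572, -0.1403, 0.0307]
ee_rot: [-0.001, 1.0, 0.0, 0.001]
ft_force: [-0.5, 1.5, 7.7]
grip_width: 0.507
```

Call:
arm_command:
  targets: "0 0 -45 0 0 0;0 0 -45 0 0 0"

```text
clock: 5.62
position: [0.4557, -0.1407, 0.1208]
ee_rot: [-0.001, 1.0, -0.0, -0.0]
ft_force: [1.1, 0.3, -1.1]
grip_width: 0.508
```

```bash
cat >> h.py <<'E'
TP=np.array([.5609,.160]); AP=np.radians(-20.9)
def P2W(x,y=0): return TP+np.array([[np.cos(AP),-np.sin(AP)],[np.sin(AP),np.cos(AP)]])@np.array([x,y])/1000
E
python3 -c "
from h import *
plan([*P2W(14),.115],69.1)"
```

```text
clock 5.625 at [ 0.4557 -0.1407  0.1208] F [ 1.1  0.3 -1.1] g 0.508 n 6 rv/row [-0.     -0.      0.0611]
-19.8 49.2 1.0 -0.0000 -0.0000 0.0611
-16.8 50.4 1.0 -0.0000 -0.0000 0.0611
-13.7 51.3 1.0 -0.0000 -0.0000 0.0611
-10.5 52.0 1.0 -0.0000 -0.0000 0.0611
-7.3 52.6 1.0 -0.0000 -0.0000 0.0611
-4.1 52.9 1.0 -0.0000 -0.0000 0.0611
```

Call:
arm_command:
  targets: "-19.8 49.2 0 0 0 0.061;-16.8 50.4 0 0 0 0.061;-13.7 51.3 0 0 0 0.061;-10.5 52 0 0 0 0.061;-7.3 52.6 0 0 0 0.061"

```text
clock: 6.25
position: [0.5551, 0.1075, 0.1201]
ee_rot: [0.152, 0.988, 0.0, 0.0]
ft_force: [1.2, -0.9, -0.7]
grip_width: 0.508
```

Call:
arm_command:
  targets: "-4 53 0 0 0 0.061;0 0 0 0 0 0;0 0 0 0 0 0"

```text
clock: 6.62
position: [0.574, 0.1546, 0.1195]
ee_rot: [0.181, 0.984, -0.0, 0.0]
ft_force: [0.1, -0.7, -0.9]
grip_width: 0.509
```

```bash
python3 - <<'E'
from h import *
c=manip.camera('wrist'); save(c,'w3',s=1.5)
import pickle; pickle.dump(c,open('w3.pkl','wb'))
plan([*P2W(14),.0435],69.1)
E
```

```text
clock 6.675 at [0.574  0.1539 0.1196] F [ 0.8 -0.8 -1.3] g 0.508 n 2 rv/row [-0.0002  0.0002 -0.0001]
0.2 0.5 38.1 -0.0002 0.0002 -0.0001
0.2 0.5 38.1 -0.0002 0.0002 -0.0001
```

View pics/w3.png

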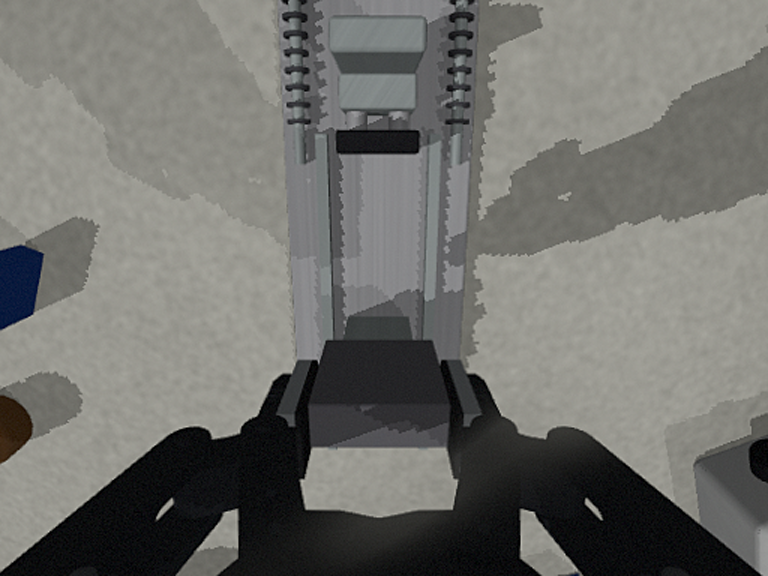

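The spacer is held square, bottom edge (322–438,342), in line with the channel centre at u≈380. I'll lower it now.

Call:
arm_command:
  targets: "0 0.5 35 0 0 0;0 0 28 0 0 0;0 0 9 0 0 0;0 0 3 0 0 0;0 0 0 0 0 0"

```text
clock: 7.3
position: [0.5749, 0.1555, 0.0453]
ee_rot: [0.181, 0.983, 0.0, 0.001]
ft_force: [0.6, 0.3, -0.4]
grip_width: 0.51
```

Call:
arm_command:
  targets: "0 0 2 0 0 0;0 0 0 0 0 0"

```text
clock: 7.55
position: [0.5746, 0.1558, 0.0428]
ee_rot: [0.181, 0.984, 0.0, 0.0]
ft_force: [0.5, 0.2, 0.2]
grip_width: 0.507
```

Call:
arm_command:
  targets: "0 0 0 0 0 0;0 0 0 0 0 0;0 0 0 0 0 0"
  grip: 62

```text
clock: 7.92
position: [0.5743, 0.1557, 0.0423]
ee_rot: [0.181, 0.983, 0.0, -0.0]
ft_force: [0.8, -0.4, 0.2]
grip_width: 0.728
```

Call:
arm_command:
  targets: "0 0 -30 0 0 0;0 0 -45 0 0 0"

```text
clock: 8.18
position: [0.5733, 0.1554, 0.117]
ee_rot: [0.181, 0.984, -0.001, -0.001]
ft_force: [0.0, 0.6, 0.5]
grip_width: 0.726
```

```bash
python3 - <<'E'
from h import *
c=manip.camera('wrist'); save(c,'w4',s=1.5)
plan([.561,-.243,.12],114.5)
E
```

```text
clock 8.225 at [0.5767 0.1561 0.1242] F [3.7 0.  5.2] g 0.725 n 7 rv/row [ 0.0003  0.0009 -0.1131]
-18.2 -54.1 0.4 0.0003 0.0009 -0.1131
-12.0 -55.8 0.4 0.0003 0.0009 -0.1131
-5.6 -56.8 0.5 0.0003 0.0009 -0.1131
0.8 -57.0 0.5 0.0003 0.0009 -0.1131
7.3 -56.6 0.5 0.0003 0.0009 -0.1131
13.6 -55.4 0.5 0.0003 0.0009 -0.1131
19.8 -53.5 0.6 0.0003 0.0009 -0.1131
```

View pics/w4.png

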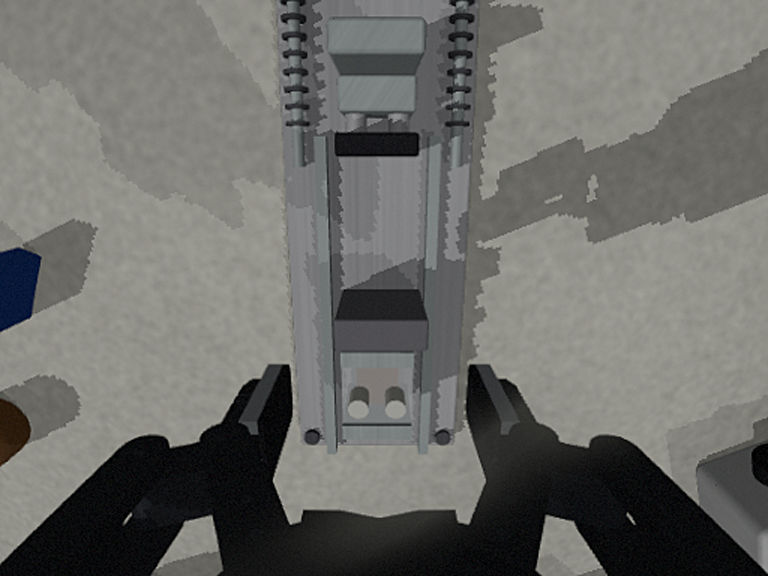

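Spacer A stands upright and square in the channel at (381,320), just in front of the cell. Next is spacer B.

Call:
arm_command:
  targets: "-18.2 -54.1 0 0 0 -0.113;-12 -55.8 0 0 0 -0.113;-5.6 -56.8 0 0 0 -0.113;0.8 -57 0 0 0 -0.113;7.3 -56.6 0 0 0 -0.113"

```text
clock: 8.85
position: [0.5629, -0.1312, 0.1174]
ee_rot: [-0.102, 0.995, 0.0, 0.0]
ft_force: [0.2, 0.5, 0.2]
grip_width: 0.724
```

Call:
arm_command:
  targets: "13.6 -55.4 0 0 0 -0.113;19.8 -53.5 0 0 0 -0.113;0 0 0 0 0 0;0 0 0 0 0 0"

```text
clock: 9.35
position: [0.5585, -0.2432, 0.117]
ee_rot: [-0.212, 0.977, 0.0, -0.0]
ft_force: [0.3, 0.4, 0.3]
grip_width: 0.724
```

```bash
python3 - <<'E'
from h import *
c=manip.camera('wrist'); save(c,'w5',s=1.5)
import pickle; pickle.dump(c,open('w5.pkl','wb'))
E
```

```text
(no output)
```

View pics/w5.png

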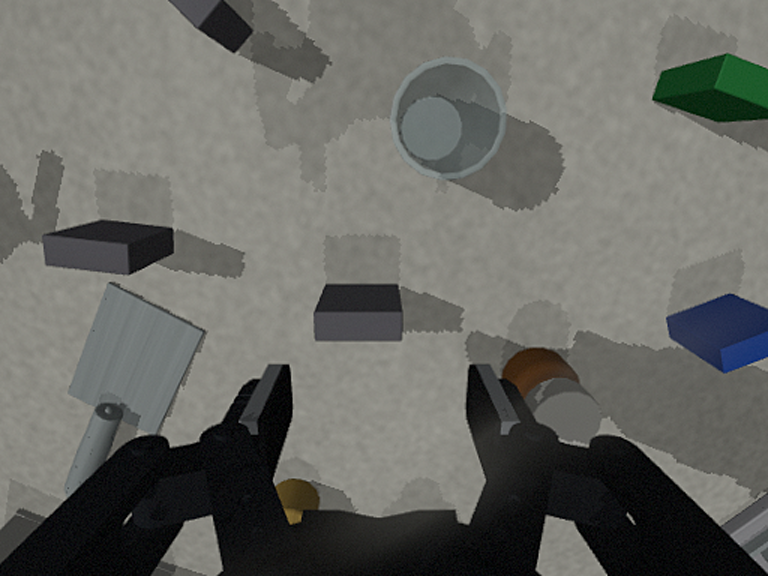

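```bash
python3 - <<'E'
from h import *
import pickle; c=pickle.load(open("w5.pkl","rb"))
P=px2w(c,np.array([(315,312),(402,311),(402,340),(315,340)])/1.5,0.05); m=P.mean(0); d=P[1]-P[0]; a=np.degrees(np.arctan2(d[1],d[0]))
print(m,a,np.linalg.norm(d)); 
plan([m[0],m[1],.030],a)
j=np.array([.573,-.131]); rt=qyaw(np.radians(a)); print("jar in tool at goal",rt.inv().apply(np.r_[j-m[:2],0])*1000)
E
```

```text
[ 0.56478822 -0.25048672  0.05      ] 115.15416196571208 0.042623845932854905
clock 9.4 at [ 0.5588 -0.2422  0.117 ] F [-0.9  0.1  0.4] g 0.727 n 2 rv/row [ 0.0004  0.0002 -0.0055]
-1.0 -5.0 43.5 0.0004 0.0002 -0.0055
-1.0 -5.0 43.5 0.0004 0.0002 -0.0055
jar in tool at goal [-58.22149916 104.66502086   0.        ]
```

Call:
arm_command:
  targets: "-2 -5 25 0 0 -0.01;0 -5 30 0 0 0;0 0 32 0 0 0;0 0 0 0 0 0"

```text
clock: 9.9
position: [0.5634, -0.2493, 0.0281]
ee_rot: [-0.218, 0.976, 0.001, -0.002]
ft_force: [-0.1, 0.4, 0.2]
grip_width: 0.731
```

Call:
arm_command:
  targets: "0 0 0 0 0 0;0 0 0 0 0 0;0 0 0 0 0 0;0 0 0 0 0 0"
  grip: 30

```text
clock: 10.4
position: [0.5655, -0.2516, 0.0318]
ee_rot: [-0.217, 0.976, -0.0, 0.001]
ft_force: [-0.6, 2.5, 7.0]
grip_width: 0.508
```

Call:
arm_command:
  targets: "0 0 -45 0 0 0;0 0 -45 0 0 0"

```text
clock: 10.65
position: [0.5641, -0.2517, 0.1215]
ee_rot: [-0.217, 0.976, 0.0, -0.0]
ft_force: [0.9, -1.0, -0.7]
grip_width: 0.504
```

```bash
python3 -c "
from h import *
plan([*P2W(-12),.12],69.1)"
```

```text
clock 10.65 at [ 0.5641 -0.2517  0.1215] F [ 0.9 -1.  -0.7] g 0.504 n 8 rv/row [ 0.000e+00 -1.000e-04  1.002e-01]
-20.4 47.9 0.2 0.0000 -0.0001 0.1002
-15.5 49.7 0.2 0.0000 -0.0001 0.1002
-10.4 51.0 0.2 0.0000 -0.0001 0.1002
-5.3 51.8 0.2 0.0000 -0.0001 0.1002
-0.1 52.0 0.2 0.0000 -0.0001 0.1002
5.1 51.8 0.2 0.0000 -0.0001 0.1002
10.3 51.0 0.2 0.0000 -0.0001 0.1002
15.3 49.7 0.2 0.0000 -0.0001 0.1002
```

Call:
arm_command:
  targets: "-20.4 48 0 0 0 0.1;-15.5 49.7 0 0 0 0.1;-10.4 51 0 0 0 0.1;-5.3 51.8 0 0 0 0.1;0 52 0 0 0 0.1"

```text
clock: 11.28
position: [0.5551, 0.0101, 0.1209]
ee_rot: [0.033, 0.999, 0.0, 0.0]
ft_force: [0.4, -0.5, -0.3]
grip_width: 0.505
```

Call:
arm_command:
  targets: "5 51.8 0 0 0 0.1;10.3 51 0 0 0 0.1;15.3 49.7 0 0 0 0.1;0 0 0 0 0 0;0 0 0 0 0 0"

```text
clock: 11.9
position: [0.5498, 0.1639, 0.1205]
ee_rot: [0.18, 0.984, -0.0, 0.0]
ft_force: [0.3, -1.4, -0.4]
grip_width: 0.504
```

```bash
python3 - <<'E'
from h import *
c=manip.camera('wrist'); save(c,'w6',s=1.5)
plan([*P2W(-12),.044],69.1)
E
```

```text
clock 11.95 at [0.5499 0.1632 0.1205] F [-0.1  0.1 -0.8] g 0.507 n 2 rv/row [-0.0002  0.0002  0.0006]
0.3 0.5 38.2 -0.0002 0.0002 0.0006
0.3 0.5 38.2 -0.0002 0.0002 0.0006
```

View pics/w6.png

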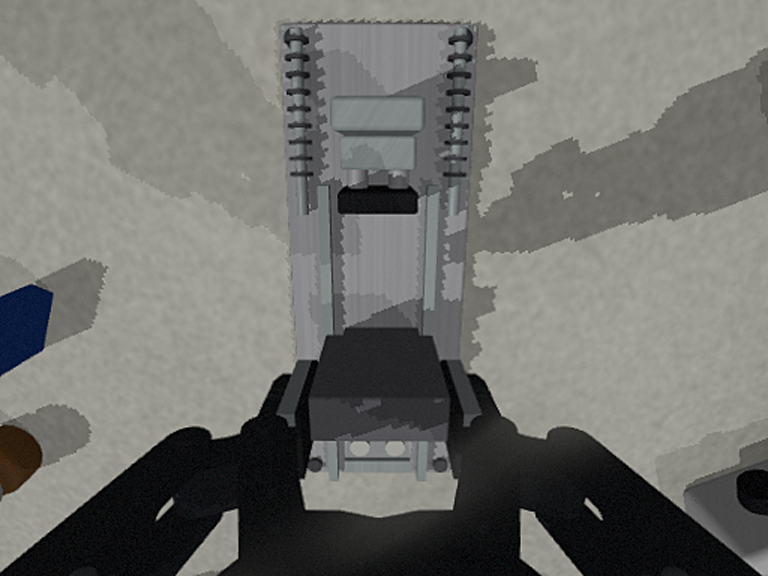

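Spacer B is square and in line with the channel, so I'll lower it.

Call:
arm_command:
  targets: "0 1 35 0 0 0;0 0 28 0 0 0;0 0 9 0 0 0;0 0 4 0 0 0;0 0 0 0 0 0"

```text
clock: 12.58
position: [0.5507, 0.1652, 0.0451]
ee_rot: [0.181, 0.984, 0.0, 0.0]
ft_force: [0.6, 0.3, -0.8]
grip_width: 0.511
```

Call:
arm_command:
  targets: "0 0 0.5 0 0 0;0 0 0 0 0 0"

```text
clock: 12.82
position: [0.5504, 0.1655, 0.0444]
ee_rot: [0.18, 0.984, 0.0, 0.0]
ft_force: [-0.6, -0.2, -1.3]
grip_width: 0.506
```

Call:
arm_command:
  targets: "0 0 0 0 0 0;0 0 0 0 0 0;0 0 0 0 0 0"
  grip: 62

```text
clock: 13.2
position: [0.5501, 0.1654, 0.0439]
ee_rot: [0.18, 0.984, 0.0, 0.0]
ft_force: [-0.2, -0.6, 0.3]
grip_width: 0.73
```

Call:
arm_command:
  targets: "0 0 -35 0 0 0;0 0 -45 0 0 0;0 0 -20 0 0 0"

```text
clock: 13.58
position: [0.5511, 0.1656, 0.1465]
ee_rot: [0.18, 0.984, 0.001, 0.001]
ft_force: [0.1, 0.8, -0.2]
grip_width: 0.727
```

```bash
python3 - <<'E'
from h import *
c=manip.camera('wrist'); save(c,'w7',s=1.5)
import pickle; pickle.dump(c,open('w7.pkl','wb'))
E
```

```text
(no output)
```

View pics/w7.png

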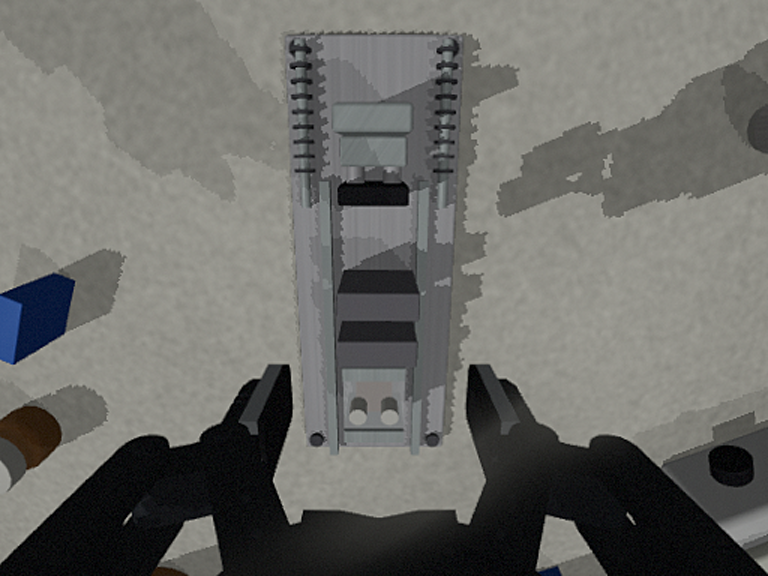

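Both spacers stand upright in the channel, B at (378,295) and A at (377,345). Next I'll close the fingers and move behind the paddle to test-push.

```bash
python3 -c "
from h import *
plan([*P2W(-150),.147],69.1)"
```

```text
clock 13.625 at [0.5518 0.1659 0.1482] F [0.6 0.9 2.3] g 0.727 n 3 rv/row [0.0013 0.0012 0.0006]
46.5 -0.7 0.2 0.0013 0.0012 0.0006
46.5 -0.7 0.3 0.0013 0.0012 0.0006
46.5 -0.7 0.4 0.0013 0.0012 0.0006
```

Call:
arm_command:
  targets: "46.5 -1 0 0 0 0;46.5 -1 0 0 0 0;46.5 0 0 0 0 0;0 0 0 0 0 0"
  grip: 0

```text
clock: 14.12
position: [0.4162, 0.2145, 0.1435]
ee_rot: [0.178, 0.984, 0.0, -0.001]
ft_force: [0.5, -0.2, 0.2]
grip_width: -0.002
```

Call:
arm_command:
  targets: "0 0 40 0 0 0;0 0 37 0 0 0;0 0 0 0 0 0;0 0 0 0 0 0"

```text
clock: 14.62
position: [0.4199, 0.2131, 0.0679]
ee_rot: [0.181, 0.984, 0.0, 0.0]
ft_force: [1.0, 0.6, 0.9]
grip_width: -0.0
```

```bash
python3 - <<'E'
from h import *
c=manip.camera('wrist'); save(c,'w8',s=1.5)
o=manip.get_obs(); p=np.array(o['position']); 
cs,sn=np.cos(AP),np.sin(AP); d=p[:2]-TP; print((np.array([[cs,sn],[-sn,cs]])@d*1000).round(1),p[2],o['ft_force'],o['grip_width'])
E
```

```text
[-150.6   -0.4] 0.06822172559744841 [1.00108051 0.50513031 0.512955  ] 0.003177420848022745
```

View pics/w8.png

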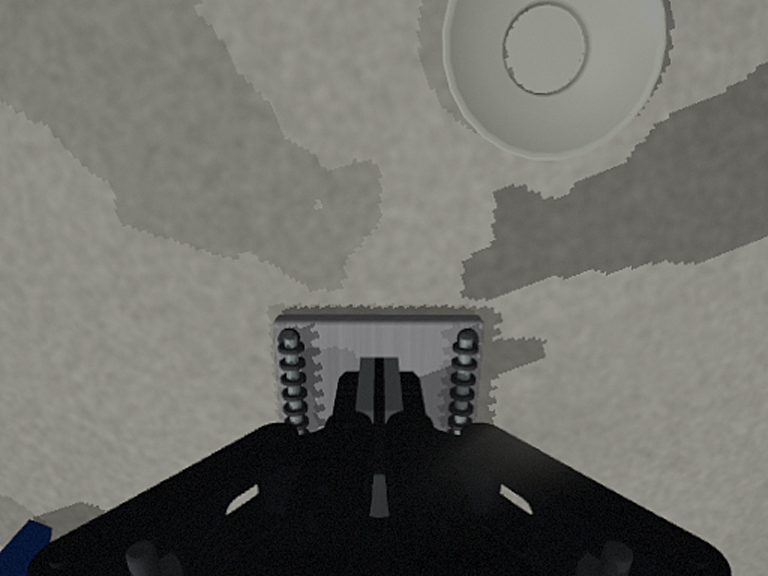

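Call:
arm_command:
  targets: "-14 0 0 0 0 0;-14 0 0 0 0 0;-14 0 0 0 0 0;-14 0 0 0 0 0;-14 0 0 0 0 0"

```text
clock: 15.3
position: [0.4851, 0.1879, 0.0667]
ee_rot: [0.18, 0.984, -0.0, -0.0]
ft_force: [-2.5, 2.0, 1.3]
grip_width: 0.004
```

Call:
arm_command:
  targets: "-3 0 0 0 0 0;-3 0 0 0 0 0;-3 0 0 0 0 0;-2 0 0 0 0 0;0 0 0 0 0 0"

```text
clock: 15.92
position: [0.4945, 0.1841, 0.0666]
ee_rot: [0.18, 0.984, -0.0, -0.0]
ft_force: [-1.4, 0.4, -0.4]
grip_width: -0.0
```

```bash
cat >> h.py <<'E'
def st():
    o=manip.get_obs(); p=np.array(o['position']); cs,sn=np.cos(AP),np.sin(AP); M=np.array([[cs,sn],[-sn,cs]])
    f=np.array(o['ft_force']); print(o['clock'],(M@(p[:2]-TP)*1000).round(1),p[2].round(4),"F press",(M@f[:2]).round(1),f[2].round(1))
E
python3 -c "
from h import *
c=manip.camera('scene'); save(c,'s9',(250,150,350,240),6);st()"
```

```text
15.975 [-70.6  -1.2] 0.0666 F press [-2.4 -1.6] -1.0
```

View pics/s9.png

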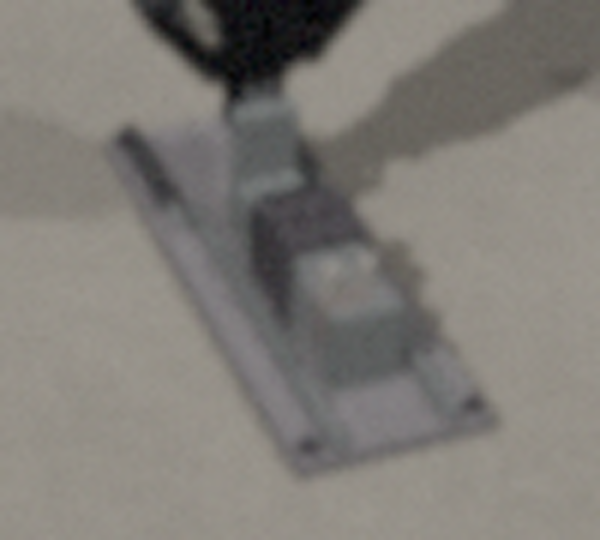

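Call:
arm_command:
  targets: "-2 0 0 0 0 0;-2 0 0 0 0 0;0 0 0 0 0 0"

```text
clock: 16.35
position: [0.4985, 0.1827, 0.0667]
ee_rot: [0.181, 0.984, -0.0, 0.0]
ft_force: [-2.9, -0.5, -1.8]
grip_width: -0.001
```

```bash
python3 -c "
from h import *
st()"
```

```text
16.35 [-66.4  -1. ] 0.0667 F press [-2.5 -1.5] -1.8
```

Call:
arm_command:
  targets: "-1 0 0 0 0 0;-1 0 0 0 0 0;0 0 0 0 0 0;0 0 0 0 0 0"

```text
clock: 16.85
position: [0.5002, 0.1821, 0.0667]
ee_rot: [0.18, 0.984, -0.0, -0.0]
ft_force: [-4.7, -0.5, -2.1]
grip_width: 0.001
```

```bash
python3 -c "
from h import *
st()"
```

```text
16.85 [-64.6  -1. ] 0.0667 F press [-4.2 -2.1] -2.1
```

Call:
arm_command:
  targets: "-1 0 0 0 0 0;-1 0 0 0 0 0;0 0 0 0 0 0;0 0 0 0 0 0"

```text
clock: 17.35
position: [0.5022, 0.1815, 0.0668]
ee_rot: [0.18, 0.984, 0.0, 0.0]
ft_force: [-3.6, 0.0, -1.1]
grip_width: 0.003
```

```bash
python3 -c "
from h import *
st()"
```

```text
17.35 [-62.5  -0.9] 0.0668 F press [-3.4 -1.3] -1.1
```

Call:
arm_command:
  targets: "-1 0 0 0 0 0;0 0 0 0 0 0;0 0 0 0 0 0"

```text
clock: 17.73
position: [0.5027, 0.1813, 0.0668]
ee_rot: [0.18, 0.984, 0.0, -0.0]
ft_force: [-6.1, 0.3, 0.6]
grip_width: -0.002
```

```bash
python3 -c "
from h import *
st()"
```

```text
17.725 [-61.9  -0.9] 0.0668 F press [-5.8 -1.9] 0.6
```

Call:
arm_command:
  targets: "-1 0 0 0 0 0;0 0 0 0 0 0;0 0 0 0 0 0"

```text
clock: 18.1
position: [0.5032, 0.1811, 0.0668]
ee_rot: [0.18, 0.984, -0.0, -0.001]
ft_force: [-9.1, 0.1, 2.2]
grip_width: -0.0
```

```bash
python3 -c "
from h import *
st()"
```

```text
18.1 [-61.5  -0.9] 0.0668 F press [-8.6 -3.1] 2.2
```

Call:
arm_command:
  targets: "-1 0 0 0 0 0;0 0 0 0 0 0;0 0 0 0 0 0"

```text
clock: 18.48
position: [0.5032, 0.1811, 0.0668]
ee_rot: [0.18, 0.984, -0.0, -0.002]
ft_force: [-14.8, -0.9, 6.0]
grip_width: 0.002
```

```bash
python3 -c "
from h import *
st()
c=manip.camera('top'); save(c,'t10',(160,135,245,245),5)
c=manip.camera('scene'); save(c,'s10',(250,150,350,240),6)
import pickle; pickle.dump(c,open('s10.pkl','wb'))"
```

```text
18.475 [-61.4  -0.9] 0.0668 F press [-13.5  -6.1] 6.0
```

View pics/t10.png

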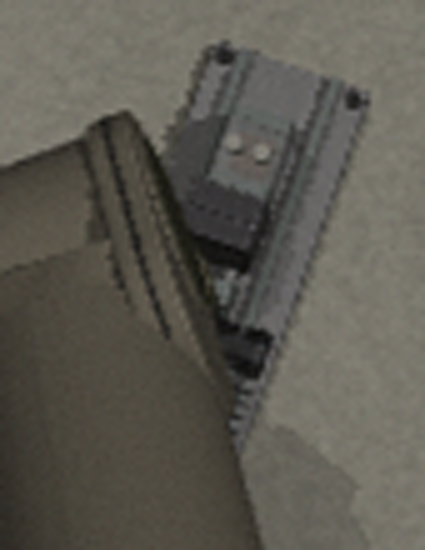

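View pics/s10.png

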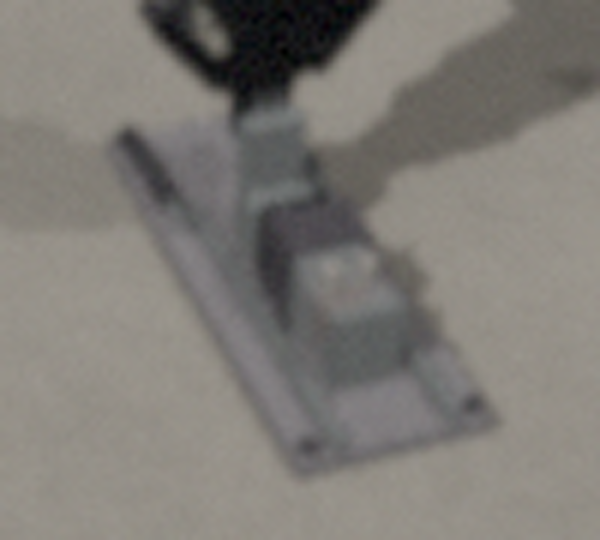

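The push stopped hard at TCP press-x −61.5, which is where the end stop should be. Just before that the force was only that of the return spring, which fits my 32.4 mm gap estimate and suggests two blocks don't quite fill it. I'll back off and look for leftover slack.

Call:
arm_command:
  targets: "8 0 0 0 0 0;16 0 0 0 0 0;20 0 0 0 0 0;20 0 0 0 0 0;20 0 0 0 0 0"

```text
clock: 19.2
position: [0.4262, 0.2111, 0.0674]
ee_rot: [0.18, 0.984, 0.001, 0.001]
ft_force: [-0.3, 0.0, -1.0]
grip_width: -0.004
```

Call:
arm_command:
  targets: "0 0 -50 0 0 0;0 0 -40 0 0 0"

```text
clock: 19.45
position: [0.4266, 0.2108, 0.159]
ee_rot: [0.18, 0.984, 0.001, 0.001]
ft_force: [0.8, -0.1, -0.1]
grip_width: -0.005
```

```bash
python3 -c "
from h import *
st(); plan([*P2W(105),.15],69.1,60)"
```

```text
19.45 [-143.6   -0.4] 0.159 F press [0.8 0.2] -0.1
clock 19.45 at [0.4266 0.2108 0.159 ] F [ 0.8 -0.1 -0.1] g -0.005 n 5 rv/row [0.0005 0.0004 0.0005]
-49.7 -0.0 1.9 0.0005 0.0004 0.0005
-49.7 -0.0 1.9 0.0005 0.0004 0.0005
-49.7 0.0 1.9 0.0005 0.0004 0.0005
-49.7 0.0 1.8 0.0005 0.0004 0.0005
-49.7 0.1 1.8 0.0005 0.0004 0.0005
```

Call:
arm_command:
  targets: "-50 0 0 0 0 0;-50 0 0 0 0 0;-50 0 0 0 0 0;-50 0 0 0 0 0;-50 0 0 0 0 0"

```text
clock: 20.08
position: [0.662, 0.1216, 0.1575]
ee_rot: [0.18, 0.984, 0.001, 0.001]
ft_force: [0.6, 0.9, 0.3]
grip_width: -0.005
```

Call:
arm_command:
  targets: "0 0 0 0 0 0;0 0 0 0 0 0"

```text
clock: 20.32
position: [0.6599, 0.1221, 0.1569]
ee_rot: [0.18, 0.984, 0.0, 0.0]
ft_force: [-0.3, 0.2, -0.7]
grip_width: 0.002
```

```bash
python3 -c "
from h import *
c=manip.camera('wrist'); save(c,'w11',s=1.5); save(c,'w11z',(190,30,320,140),5);st()
import pickle; pickle.dump(c,open('w11.pkl','wb'))"
```

```text
20.375 [105.5   0.3] 0.1572 F press [-0.4  0.2] 0.4
```

View pics/w11.png

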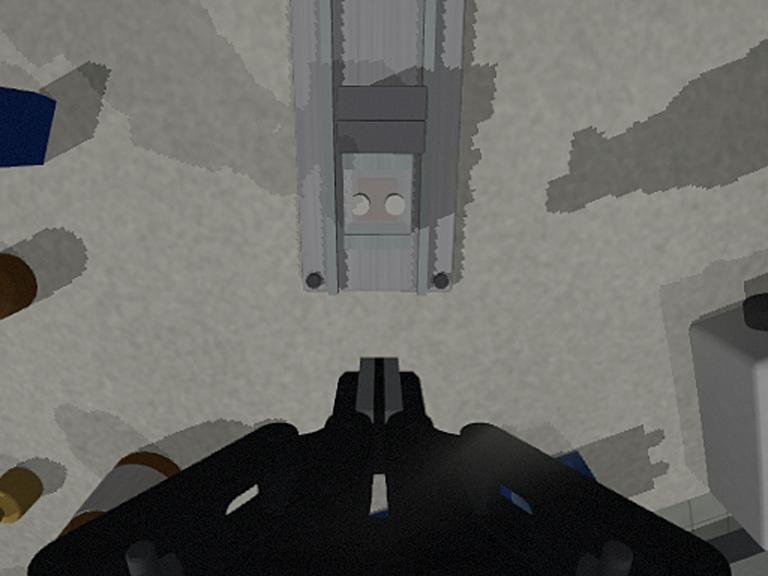

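View pics/w11z.png

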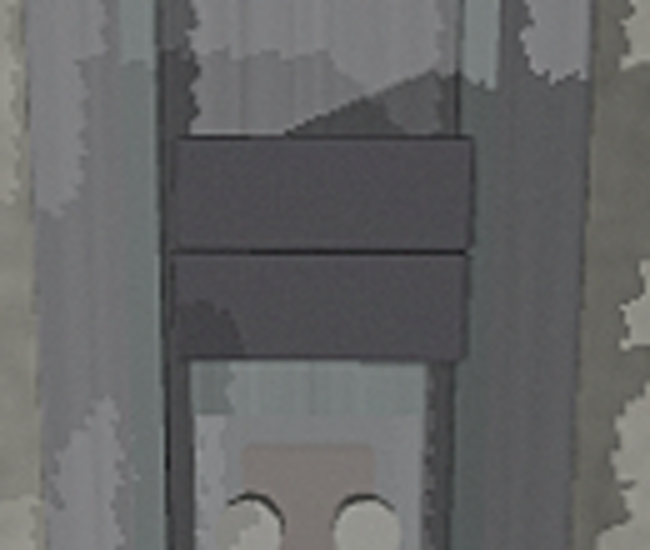

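```bash
python3 - <<'E'
from h import *
import pickle; c=pickle.load(open("w11.pkl","rb"))
A=lambda p:(np.array(p,float)+0.5)/5-0.5+np.array((190,30))
cs,sn=np.cos(AP),np.sin(AP); M=np.array([[cs,sn],[-sn,cs]])
def toP(p): return ((p[:,:2]-TP)@M.T*1000).round(1).tolist()
print("cam",toP(c2w(c,[0,0,0])[None]))
print("B rear",toP(px2w(c,A([(180,136),(470,137)]),.062)))
print("B/A",toP(px2w(c,A([(175,251),(468,251)]),.062)))
print("A front",toP(px2w(c,A([(175,361),(465,361)]),.062)))
print("as cell edge z57",toP(px2w(c,A([(190,361),(430,361)]),.057)))
F=lambda p:np.array(p)/1.5
print("cell back",toP(px2w(c,F([(343,236),(412,236)]),.057)))
print("bed end",toP(px2w(c,F([(303,291),(452,291)]),.012)),"guide end",toP(px2w(c,F([(334,293),(423,293)]),.020)))
E
```

```text
cam [[27.0, -0.1]]
B rear [[-5.3, -19.2], [-5.3, 22.8]]
B/A [[10.6, -20.3], [10.4, 23.0]]
A front [[26.3, -20.6], [26.1, 23.0]]
as cell edge z57 [[26.3, -18.8], [26.2, 18.1]]
cell back [[69.4, -18.8], [69.3, 18.4]]
bed end [[114.7, -50.0], [114.5, 49.8]] guide end [[113.5, -28.4], [113.4, 29.5]]
```

The stack now touches the cell with no visible gap: A's front edge is at press-x 26.2 and B's rear edge at −5.3, which is the nose's end-stop position. Two blocks are therefore right at the limit. I'll repeat the push in fine steps with averaged force to see whether the nose really bears before the stop.

Call:
arm_command:
  targets: "50 0 0 0 0 0;50 0 0 0 0 0;50 0 0 0 0 0;50 0 0 0 0 0;50 0 0 0 0 0"

```text
clock: 21.0
position: [0.4239, 0.2115, 0.1573]
ee_rot: [0.179, 0.984, 0.001, 0.0]
ft_force: [0.3, 0.1, -0.4]
grip_width: -0.001
```

Call:
arm_command:
  targets: "0 0 45 0 0 0;0 0 44 0 0 0;-20 0 0 0 0 0;-20 0 0 0 0 0;-20 0 0 0 0 0"

```text
clock: 21.62
position: [0.4812, 0.1897, 0.0679]
ee_rot: [0.179, 0.984, 0.0, -0.001]
ft_force: [-2.5, 0.1, -2.5]
grip_width: 0.002
```

Call:
arm_command:
  targets: "-5 0 0 0 0 0;-3 0 0 0 0 0;-2 0 0 0 0 0;0 0 0 0 0 0;0 0 0 0 0 0"

```text
clock: 22.25
position: [0.4917, 0.1857, 0.0679]
ee_rot: [0.18, 0.984, 0.0, 0.0]
ft_force: [-2.9, 0.3, 1.9]
grip_width: 0.002
```

```bash
cat >> h.py <<'E'
def avg(n=6):
    cs,sn=np.cos(AP),np.sin(AP); M=np.array([[cs,sn],[-sn,cs]]); X=[]
    for i in range(n):
        manip.camera('wrist'); o=manip.get_obs(); X.append([*(M@(np.array(o['position'])[:2]-TP)*1000),*(M@np.array(o['ft_force'])[:2])])
    X=np.array(X); print(o['clock'],"x %.2f Fx %.2f +- %.2f Fy %.2f"%(X[:,0].mean(),X[:,2].mean(),X[:,2].std()/n**.5,X[:,3].mean()))
E
python3 -c "
from h import *
avg()"
```

```text
22.55 x -73.64 Fx -2.80 +- 0.25 Fy -0.09
```

Call:
arm_command:
  targets: "-4 0 0 0 0 0;-4 0 0 0 0 0;-2 0 0 0 0 0;0 0 0 0 0 0;0 0 0 0 0 0"

```text
clock: 23.18
position: [0.5012, 0.1819, 0.0678]
ee_rot: [0.18, 0.984, 0.0, 0.0]
ft_force: [-1.6, 4.1, 1.5]
grip_width: 0.001
```

```bash
python3 -c "
from h import *
avg()"
```

```text
23.475 x -63.64 Fx -2.83 +- 0.25 Fy 2.39
```

Call:
arm_command:
  targets: "-1 0 0 0 0 0;0 0 0 0 0 0;0 0 0 0 0 0"

```text
clock: 23.85
position: [0.5022, 0.1814, 0.0678]
ee_rot: [0.18, 0.984, 0.0, -0.0]
ft_force: [-2.0, 3.1, -0.7]
grip_width: -0.003
```

```bash
python3 -c "
from h import *
avg()"
```

```text
24.15 x -62.53 Fx -2.58 +- 0.16 Fy 1.93
```

Call:
arm_command:
  targets: "-0.5 0 0 0 0 0;0 0 0 0 0 0;0 0 0 0 0 0"

```text
clock: 24.52
position: [0.5026, 0.1813, 0.0678]
ee_rot: [0.18, 0.984, 0.0, -0.0]
ft_force: [-1.2, 3.5, -0.6]
grip_width: -0.005
```

```bash
python3 -c "
from h import *
avg()"
```

```text
24.825 x -62.03 Fx -2.63 +- 0.12 Fy 1.59
```

Call:
arm_command:
  targets: "-0.5 0 0 0 0 0;0 0 0 0 0 0;0 0 0 0 0 0"

```text
clock: 25.2
position: [0.5027, 0.1812, 0.0678]
ee_rot: [0.18, 0.984, -0.0, -0.0]
ft_force: [-4.6, 3.7, 2.4]
grip_width: -0.001
```

```bash
python3 -c "
from h import *
avg()"
```

```text
25.5 x -62.00 Fx -5.45 +- 0.15 Fy 1.14
```

Call:
arm_command:
  targets: "-0.5 0 0 0 0 0;0 0 0 0 0 0;0 0 0 0 0 0"

```text
clock: 25.88
position: [0.503, 0.1811, 0.0678]
ee_rot: [0.18, 0.984, -0.0, -0.001]
ft_force: [-5.6, 3.1, 2.3]
grip_width: 0.001
```

```bash
python3 -c "
from h import *
avg()"
```

```text
26.175 x -61.66 Fx -6.26 +- 0.19 Fy 1.03
```

Call:
arm_command:
  targets: "-0.5 0 0 0 0 0;0 0 0 0 0 0;0 0 0 0 0 0"

```text
clock: 26.55
position: [0.5031, 0.1811, 0.0678]
ee_rot: [0.18, 0.984, -0.0, -0.001]
ft_force: [-7.0, 3.6, 3.5]
grip_width: -0.003
```

```bash
python3 -c "
from h import *
avg()"
```

```text
26.85 x -61.50 Fx -8.15 +- 0.14 Fy 0.73
```

Call:
arm_command:
  targets: "-1 0 0 0 0 0;0 0 0 0 0 0;0 0 0 0 0 0"

```text
clock: 27.22
position: [0.5032, 0.181, 0.0678]
ee_rot: [0.18, 0.984, -0.0, -0.002]
ft_force: [-12.2, 3.6, 7.5]
grip_width: 0.004
```

```bash
python3 -c "
from h import *
avg()"
```

```text
27.525 x -61.40 Fx -12.43 +- 0.12 Fy -0.25
```

The force shows a 2.8 N step with no travel at −62.0, then about 0.4 mm of soft travel, then a hard stop at −61.5. That looks like the nose preload. I'll confirm on unloading with smaller steps.

Call:
arm_command:
  targets: "1 0 0 0 0 0;0.5 0 0 0 0 0;0 0 0 0 0 0;0 0 0 0 0 0"

```text
clock: 28.02
position: [0.5029, 0.1811, 0.0678]
ee_rot: [0.18, 0.984, -0.0, -0.001]
ft_force: [-5.0, 3.2, 3.2]
grip_width: 0.001
```

```bash
python3 -c "
from h import *
avg(8)"
```

```text
28.425 x -61.74 Fx -6.42 +- 0.23 Fy 0.76
```

Call:
arm_command:
  targets: "0.3 0 0 0 0 0;0 0 0 0 0 0;0 0 0 0 0 0"

```text
clock: 28.8
position: [0.5027, 0.1812, 0.0678]
ee_rot: [0.18, 0.984, -0.0, -0.001]
ft_force: [-5.3, 2.3, 2.3]
grip_width: -0.001
```

```bash
python3 -c "
from h import *
avg(8)"
```

```text
29.2 x -61.97 Fx -6.17 +- 0.03 Fy 1.16
```

Call:
arm_command:
  targets: "0.3 0 0 0 0 0;0 0 0 0 0 0;0 0 0 0 0 0"

```text
clock: 29.58
position: [0.5026, 0.1812, 0.0678]
ee_rot: [0.18, 0.984, -0.0, -0.0]
ft_force: [-4.6, 3.0, 0.7]
grip_width: -0.003
```

```bash
python3 -c "
from h import *
avg(8)"
```

```text
29.975 x -62.00 Fx -5.37 +- 0.20 Fy 1.38
```

Call:
arm_command:
  targets: "0.3 0 0 0 0 0;0 0 0 0 0 0;0 0 0 0 0 0"

```text
clock: 30.35
position: [0.5027, 0.1812, 0.0678]
ee_rot: [0.18, 0.984, 0.0, -0.0]
ft_force: [-2.7, 3.3, 0.6]
grip_width: 0.0
```

```bash
python3 -c "
from h import *
avg(8)"
```

```text
30.75 x -62.00 Fx -4.73 +- 0.18 Fy 1.50
```

Unloading repeats it: rigid at −62.00 up to 6.2 N (3 N return spring plus 3.2 N nose preload), then the nose gives until the stop at about −61.55. Two spacers are therefore enough, and the nose bears about 0.45 mm before the stop. I'll move on to the hold.

Call:
arm_command:
  targets: "-0.7 0 0 0 0 0;-0.7 0 0 0 0 0;0 0 0 0 0 0;0 0 0 0 0 0;0 0 0 0 0 0"

```text
clock: 31.38
position: [0.5031, 0.1811, 0.0678]
ee_rot: [0.18, 0.984, -0.0, -0.001]
ft_force: [-9.2, 3.5, 4.8]
grip_width: -0.0
```

```bash
python3 -c "
from h import *
avg(8)
c=manip.camera('scene'); save(c,'s12',(150,100,350,300),3); c2=manip.camera('top'); save(c2,'t12',s=1.5)"
```

```text
31.775 x -61.47 Fx -9.24 +- 0.15 Fy -0.09
```

View pics/s12.png

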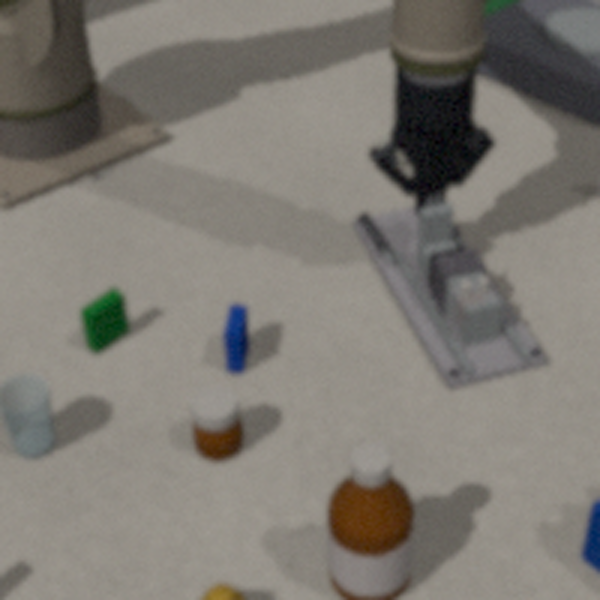

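View pics/t12.png

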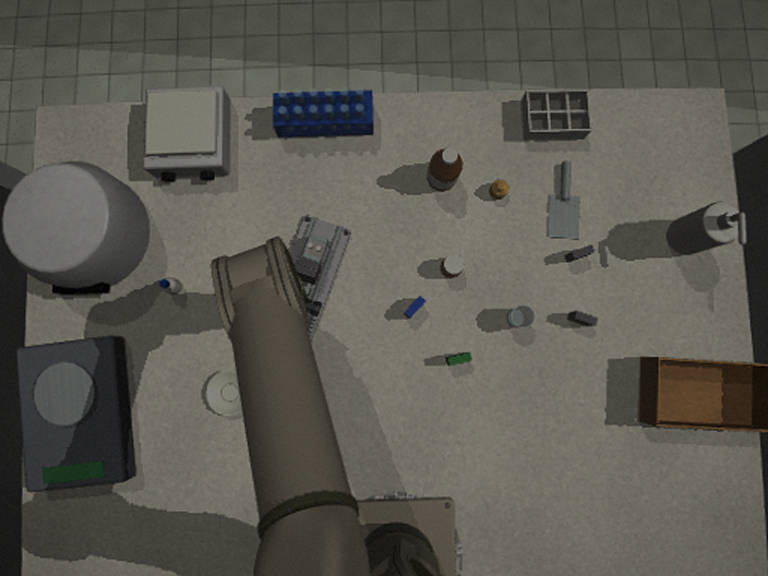

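The stack is upright and closed between nose and cell at (455,275) in the scene crop. The bystanders and the unused spacers at (580,253) and (582,319) haven't moved. The push holds at 9 N, so I'm handing in.

```bash
python3 -c "
from h import *
print(manip.hand_in())"
```

```text
the job is handed in; nothing more can be done
None
```

I packed the gap with two grey spacers, squared up in the channel, and handed in at about 32 s with the closed fingers still pushing the paddle. The hand-in gives no verdict. The unused spacers and the bystanders look unmoved in the last top view.

**Last checks:**
- **Push:** about 9 N in the last averaged reading, with the pusher resting lightly on its end stop.
- **Stack:** the wrist picture after the first full push showed both spacers square, with no visible gap to the cell. The last scene view agrees.
- **Cell load:** the stack should be pressing the cell with about 3.5 N. That comes from the nose spring figures, not a direct measurement.

**Where checks disagreed:** two spacers were only just enough.
- **First estimate:** the camera measurements put the gap at about 29 mm from the top camera and 32.4 mm from the wrist camera. Two spacers fill 32 mm, so they might not have been enough.
- **First push:** it was too coarse to tell. The force stayed near the return spring's level until about 1 mm before the stop.
- **Repeat push:** I pushed again in steps of 1 mm or less, then backed off in 0.3 mm steps. It held rigid up to 6.2 N, which matches the return spring plus the nose's starting force. It then gave about 0.45 mm before the hard stop.

I took that to mean the nose bears on two spacers before the stop, so I left the third out. The margin is only about half a millimetre.

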